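# Bolt the medicine chest

## Task

Lock the enamelled medicine chest: gently slide its barrel bolt across by the handle into the brass keeper, find by feel where the handle meets the keeper's notch (a little short of where the bolt stops), swing the handle fully down into the notch and let go. Do not ram the bolt or force the handle against the brass, and leave the vials, bell, porcelain lid and scoop where they are.

Things in the scene. Friction and masses are not known exactly. Their poses are not given: they have to be found in the camera images.
- chest: low white enamelled steel chest, fixed, 240 (x) by 400 (y) by 100 mm high, -x side roughly towards the robot; origin at the centre of its underside. A bolt on its top lies along the chest's y, right above x = 0, axis 30 mm above the top, and locks by sliding to +y. A vial stands on the top, at least 70 mm to +x of the bolt's axis.
- barrel: steel bolt plate on the chest's top, fixed; origin on the chest's top straight above the chest's origin, axes as the chest. Two straps 26 mm wide (x), 12 mm long and 43 mm high hold the bolt at y = -95 and 24 mm; the handle travels between them.
- keeper: steel base plate, fixed; origin and axes as the barrel's. On it is clamped one brass piece: a socket (46 mm high) whose end plate stops the bolt's nose, and a rail (x -28 to -22 mm, top 47 mm above the chest's top) along the handle's whole path with one notch, 14 mm wide in y, cut down to 22 mm above the top. Clamped by eye: the brass lies up to 18 mm either way in y, not reported.
- bolt (a joint): slide of the bolt, m: 0 = fully back, grows to the chest's +y; drags with about 2 N. No more than 20 N may act between bolt or handle and the brass. The nose meets the end plate somewhere between 0.035 and 0.071, as the brass was clamped. There the handle is 10 mm too far: the notch's middle lies 10 mm back from it (rod play 2 mm either side).
- handle (a joint): swing of the handle about the bolt's axis, rad: 0 = up, grows as it swings down to the chest's -x, 1.55 = level, fully down. Stays where it is left (about 0.06 N m). Except at the notch the rail stops it at about 0.7; a force at the ball is more than doubled at the rail.
- knob (a point): centre of the black ball, 20 mm in diameter, on the end of the bolt's handle, a steel rod 10 mm in diameter; 65 mm from the bolt's axis to the ball's centre. It can be pinched from above, fingers closing along the chest's y, and turns between the fingers.
- root (a point): point on the bolt's axis where the handle is fixed; moves with the bolt. Hub of the handle's arc.
- vial_a_mid (a point): brown glass vial with cork, 34 mm in diameter, 75 mm high, standing on the chest; point at its centre. Bystander.
- vial_b_mid (a point): brown glass vial like the other, standing on the counter; point at its centre. Bystander.
- bell_mid (a point): chrome push-button bell on a round wooden foot 84 mm across, 54 mm high; point 25 mm up its axis. Bystander.
- spittoon_lid_mid (a point): white porcelain lid 144 mm across with a knob, 45 mm high; point 20 mm up its axis. Bystander.
- scoop_mid (a point): tin scoop 155 mm long; point near its middle, 12 mm up. Bystander.

How it is judged:
By the outcome, as a careful person would: the job done as asked, in the order asked, and still so for the second after the job is handed in, with the robot touching nothing.
It also fails if it takes over 43 s, if anything falls off the work surface, if the arm or the gripper's body presses on something with over 40 N, if the wrist force passes 120 N, or if a joint passes its speed limit or range.

## Robot

A 6-joint arm with a two-finger parallel gripper is mounted at the origin on the work surface. World frame = base frame: x ahead of the robot, y to its left, z up, the work surface at z = 0. Lengths are in mm, angles in degrees, forces in N, time in s.
With the tool pointing down it reaches from about 250 to 850 mm from the base axis. Payload 12.5 kg.
Tool frame: the origin (TCP) lies on the mounting face of the last link; the fingertips stand 186 mm ahead of it and the grasp point (between the pads) lies 167 mm ahead of it; z points along the fingers, y is the line along which they close (so a half turn about z gives the same grasp; the last joint's range is limited). The gripper opens to 93 mm and grips with 3 to 60 N. Pads are 15 mm wide; open, the fingers measure 128 mm over their backs; the gripper's body (75 mm by 188 mm) begins 65 mm behind the grasp point.
Start: joints at [67.288, 20.094, 94.641, -0, 65.266, -4.847], TCP at [168.694, 523.477, 404.733] pointing down, gripper open.
Joint ranges: [-157.81, 157.81], [-45, 120.19], [0.68, 151.7], [-89.99, 269.99], [4.06, 180], [-164.3, 164.3]. Speed limits (degrees/s): [127.2, 127.2, 159.86, 180, 180, 180].

## Interface

Orientations are given as a 3x3 rotation matrix whose columns are the frame's x, y, z axes.
In Python, from workcell import bot gives the robot as it stands.
- The arm moves only by the tool arm_command, never from a script. Its argument "rows" is a list that holds one entry, the list of rows, each a list of 7 numbers: the shift along the tool's x, y, z each as a share of 15 cm, from -1 to 1, then the turn, a rotation vector about the tool's x, y, z each as a share of pi rad, from -1 to 1, then the gripper's target within -1 to 1 (fully open at 1, half-way at 0, shut at -1). In form: [[[dx, dy, dz, rx, ry, rz, fingers], ...]]. A call has 1 to 12 rows; each row shifts and turns the commanded pose from where the row before left it, along the tool's axes as they then stand; what a row does not reach is not made up. A row lasts 1/8 s, in which the tool goes at most 62.5 mm and 10.7 degrees, less where a joint would pass 70% of its speed; a pose out of reach is approached as far as the arm can. A call with a number of a shift or a turn outside -1 to 1 is refused whole. A call with a gripper value outside its range is refused whole. The fingers move at their own pace and stop on an object; the grip force is fixed at half the most. Time passes only in rows, so rows that do not move let the fingers close. It gives the time, the measured TCP pose, the force, the opening and the grip force at its end, in the units of the state.
- bot.get_obs(): the state, without advancing time (a new reading comes with each control period).
- bot.read_camera(name): name is "scene" or "top"; returns the picture (420x560x3 uint8, red, green, blue); there is no depth.
- bot.camera_model(name): a dict with "fx", "fy", "cx", "cy" (pixels), "world_from_camera" (4x4, takes a point from camera to world coordinates). Camera axes: x right, y up, looking along -z (the intrinsics and any distortion apply to the point x, -y, -z); pixel columns grow to the right and rows downward; lengths in mm; the calibration is good to about 2 mm. A picture is of the moment at which its call begins. camera_model takes no time and is no camera call.
- bot.finish_job(): hands the job in; it is judged then, once.
The state is a dict: "time_s": time; "joint_positions": joint angles; "joint_velocities": joint speeds; "effort": joint torques, N m; "tool_pos": TCP position; "orientation": TCP orientation; "wrist_force": force on the tool from outside, world axes, zero at the start; "ft_torque": the same for the moment, N m; "width": finger opening in mm; "grip_force": force on a finger pad.
Only numpy, scipy, OpenCV 4.12 (cv2) and the standard library are available. Lean on these libraries where they do the work, as an engineer would, in place of code of your own. Each camera call takes 0.05 s, during which the arm holds its last target. There are 200 camera calls.

## Working session

There is one attempt and no reset: what is moved stays moved. The work goes in short steps, Python scripts to look and compute and a tool call to move; the robot and the scene stay as the last step left them, time stands still between calls to the robot, and variables do not carry over. Pictures are saved under pics/ and viewed, at most 10 in all, crops included, and the job is handed in when it is done.

Besides the shell and the picture viewer there is one more tool, called after "Emit:" by a JSON object that holds its "method" and its "body". arm_command: Moves the arm, as the interface text tells. Its arguments: {"type":"object","properties":{"rows":{"type":"array"}},"required":["rows"]}

```bash
mkdir -p pics; python3 - <<'E'
from workcell import bot
import cv2,numpy as np
for n in("scene","top"):
    im=bot.read_camera(n); cv2.imwrite(f"pics/{n}0.png",im[:,:,::-1]); m=bot.camera_model(n)
    print(n,{k:(np.round(v,3).tolist()) for k,v in m.items() if not isinstance(v,str)})
o=bot.get_obs();print(o)
E
```

```text
scene {'fx': 393.203, 'fy': 393.203, 'cx': 281.582, 'cy': 214.688, 'world_from_camera': [[-0.005, -0.818, 0.575, 1174.685], [1.0, 0.005, 0.017, 26.939], [-0.017, 0.575, 0.818, 988.399], [0.0, 0.0, 0.0, 1.0]]}
top {'fx': 394.224, 'fy': 394.224, 'cx': 278.785, 'cy': 212.477, 'world_from_camera': [[-0.025, 0.988, -0.154, 424.169], [-1.0, -0.025, 0.006, 4.071], [0.002, 0.154, 0.988, 1170.759], [0.0, 0.0, 0.0, 1.0]]}
{'time_s': 0.1, 'joint_positions': array([ 6.72875845e+01,  2.01188746e+01,  9.46729631e+01,  1.75113885e-03,
        6.52650810e+01, -4.84782392e+00]), 'joint_velocities': array([-0.01250441, -0.0597525 , -0.12350515,  0.03902154,  0.11792074,
        0.04463067]), 'effort': array([-7.06124320e-04, -4.98026276e+01, -2.85702914e+01,  6.99683418e-02,
        2.39984400e-02, -3.14360216e-05]), 'tool_pos': array([168.65481543, 523.37688171, 404.28000422]), 'orientation': array([[-9.51780216e-01,  3.06780464e-01, -4.09170973e-04],
       [ 3.06780716e-01,  9.51779792e-01, -9.05664673e-04],
       [ 1.11600435e-04, -9.87519482e-04, -9.99999506e-01]]), 'wrist_force': array([-0.21498833, -0.27296524, -0.00493741]), 'ft_torque': array([ 0.01616313,  0.01980293, -0.00290463]), 'grip_force': 0.0, 'width': 93.34876676038319}
```

View pics/scene0.png

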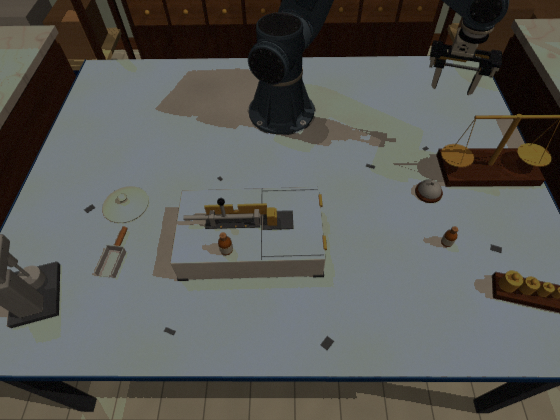

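View pics/top0.png

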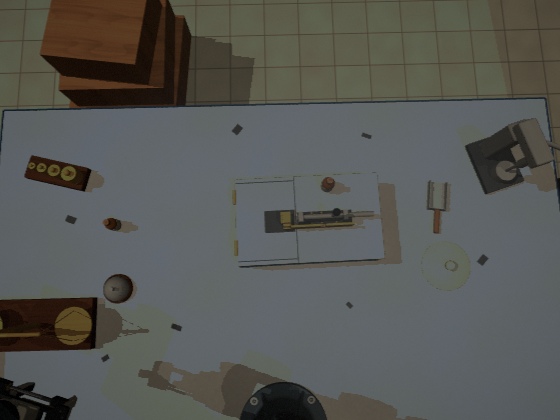

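The scene view shows the chest at about (250,235), with the black knob near (221,202). In the top view the chest spans about (236..382, 175..265), with the knob near (336,212). Next I'll zoom in on both.

```bash
python3 - <<'E'
import cv2,numpy as np
a=cv2.imread("pics/scene0.png")[180:290,165:335]; b=cv2.imread("pics/top0.png")[165:275,225:395]
f=lambda i:cv2.resize(cv2.convertScaleAbs(i,alpha=1.6),None,fx=4.6,fy=4.6*300/506,interpolation=3)
f=lambda i:cv2.resize(cv2.convertScaleAbs(i,alpha=1.5),None,fx=4.6,fy=4.6,interpolation=3)
cv2.imwrite("pics/c1.png",f(a));cv2.imwrite("pics/c2.png",f(b))
E
```

```text
(no output)
```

View pics/c1.png

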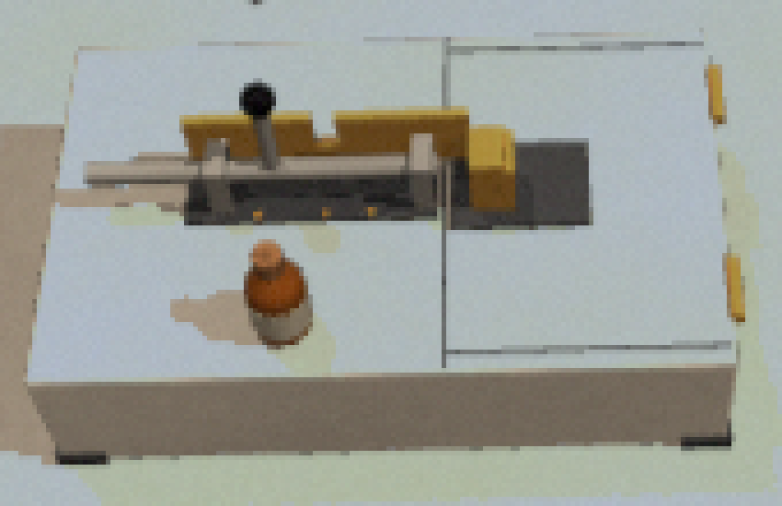

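View pics/c2.png

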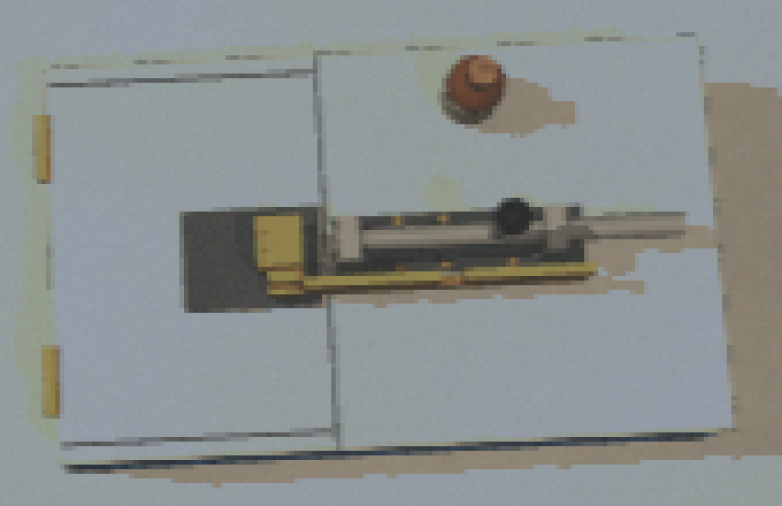

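The crops show the knob at scene px (221,202) and top px (336.6,212). The notch is in the rail at scene px of about (235.5,209), to the chest's +y of the knob, which points roughly up. The vial stands to the +x side.

```bash
cat > h.py <<'E'
from workcell import bot
import numpy as np,cv2
def ray(n,uv):
    m=bot.camera_model(n);T=np.array(m["world_from_camera"])
    d=T[:3,:3]@np.array([(uv[0]-m["cx"])/m["fx"],-(uv[1]-m["cy"])/m["fy"],-1]);return T[:3,3],d/np.linalg.norm(d)
def plane(n,uv,z):
    o,d=ray(n,uv);return o+d*(z-o[2])/d[2]
def tri(a,b):
    (o,d),(p,e)=ray("scene",a),ray("top",b)
    s=np.linalg.lstsq(np.c_[d,-e],p-o,rcond=None)[0];A=o+s[0]*d;B=p+s[1]*e
    return (A+B)/2,np.linalg.norm(A-B)
def blob(img,box,f):
    x0,y0,x1,y1=box;c=img[y0:y1,x0:x1].astype(int);m=f(c).astype(np.uint8)
    n,l,s,ce=cv2.connectedComponentsWithStats(m);i=1+s[1:,4].argmax();return ce[i]+[x0,y0],s[i,4]
E
python3 - <<'E'
from h import *
np.set_printoptions(precision=1,suppress=True)
S=cv2.imread("pics/scene0.png");T=cv2.imread("pics/top0.png")
dk=lambda c:c.max(2)<32
a,na=blob(S,(212,194,230,208),dk);b,nb=blob(T,(328,204,346,218),dk)
print(a,na,b,nb,"knob",*tri(a,b))
ct=lambda u,v:(225+u/4.6-.4,165+v/4.6-.4); cs=lambda u,v:(165+u/4.6-.4,180+v/4.6-.4)
print("top corners");C=[plane("top",ct(*p),100) for p in[(48,70),(700,35),(733,430),(62,462)]]
for c in C:print(c)
print("scene corners");D=[plane("scene",cs(*p),100) for p in[(735,368),(28,382),(80,47),(703,35)]]
for c in D:print(c)
for Q in(C,D):print(np.mean(Q,0))
yv=lambda Q,i,j:np.degrees(np.arctan2(*(Q[i]-Q[j])[[0,1]]))
print("lean of +y",yv(C,0,1),yv(C,3,2),yv(D,0,1),yv(D,3,2))
print("scene rail ends",plane("scene",cs(182,117),147),plane("scene",cs(468,109),147),"notch",plane("scene",cs(313,115),147),plane("scene",cs(335,114),147))
print("top rail ends",plane("top",ct(597,268),147),plane("top",ct(268,285),147),"notch bottom",plane("top",ct(452,281),122))
print("straps scene",plane("scene",cs(217,143),143),plane("scene",cs(424,137),143))
print("straps top",plane("top",ct(559,225),143),plane("top",ct(348,235),143))
print("rootscene",plane("scene",cs(270,162),135))
E
```

```text
[220.5 201.8] 35 [336.4 212.7] 19 knob [ 572.6 -145.8  190. ] 1.3750973830135524
top corners
[686.  117.5 100. ]
[ 698.  -278.5  100. ]
[ 459.3 -282.8  100. ]
[450.5 111.2 100. ]
scene corners
[691.3 118.8 100. ]
[ 698.6 -274.   100. ]
[ 460.4 -281.   100. ]
[454.  112.3 100. ]
[573.5 -83.1 100. ]
[576.1 -81.  100. ]
lean of +y -1.736808758686027 -1.2713691127329805 -1.0630557250729409 -0.9421518490399178
scene rail ends [ 550.8 -197.3  147. ] [546.2 -31.1 147. ] notch [ 549.9 -121.1  147. ] [ 549.2 -108.3  147. ]
top rail ends [ 551.2 -198.9  147. ] [546.2 -11.4 147. ] notch bottom [ 548.8 -118.9  122. ]
straps scene [ 566.6 -175.8  143. ] [563.2 -56.3 143. ]
straps top [ 577.1 -179.2  143. ] [574.3 -58.  143. ]
rootscene [ 574.6 -145.5  135. ]
```

Emit:
{"method": "arm_command", "body": {"rows": [[[0,0,-0.03,0,0,-0.0533,1],[0,0,-0.03,0,0,-0.0533,1],[-0.185,-0.323,-0.009,0,0,0,1],[-0.185,-0.323,-0.009,0,0,0,1],[-0.185,-0.323,-0.009,0,0,0,1],[-0.185,-0.323,-0.009,0,0,0,1],[-0.185,-0.323,-0.009,0,0,0,1],[-0.185,-0.323,-0.009,0,0,0,1],[-0.185,-0.323,-0.009,0,0,0,1],[-0.185,-0.323,-0.009,0,0,0,1],[-0.185,-0.323,-0.009,0,0,0,0],[-0.185,-0.323,-0.009,0,0,0,0]]]}}

```text
time_s: 1.6
tool_pos: [457.9, 43.7, 427.2]
orientation: [[-1.0, -0.023, -0.0], [-0.023, 1.0, 0.0], [0.0, 0.0, -1.0]]
wrist_force: [0.2, 0.7, 0.3]
width: 77.5
grip_force: 0.0
```

Emit:
{"method": "arm_command", "body": {"rows": [[[-0.185,-0.319,0,0,0,0,0],[-0.185,-0.319,0,0,0,0,0],[-0.185,-0.319,0,0,0,0,0],[-0.185,-0.319,0,0,0,0,0],[0,0,0,0,0,0,0],[0,0,0,0,0,0,0]]]}}

```text
time_s: 2.35
tool_pos: [572.4, -143.0, 426.7]
orientation: [[-1.0, -0.023, -0.001], [-0.023, 1.0, 0.001], [0.001, 0.001, -1.0]]
wrist_force: [0.1, -0.2, 0.1]
width: 46.8
grip_force: 0.0
```

```bash
python3 - <<'E'
from h import *
for n in("scene","top"):cv2.imwrite(f"pics/{n}1.png",bot.read_camera(n)[:,:,::-1])
s=cv2.imread("pics/scene1.png")[110:260,145:345]
cv2.imwrite("pics/c3.png",cv2.resize(cv2.convertScaleAbs(s,alpha=1.5),None,fx=4,fy=4,interpolation=3))
print(bot.get_obs()["tool_pos"])
E
```

```text
[ 572.33814877 -142.3317274   427.27463188]
```

View pics/c3.png

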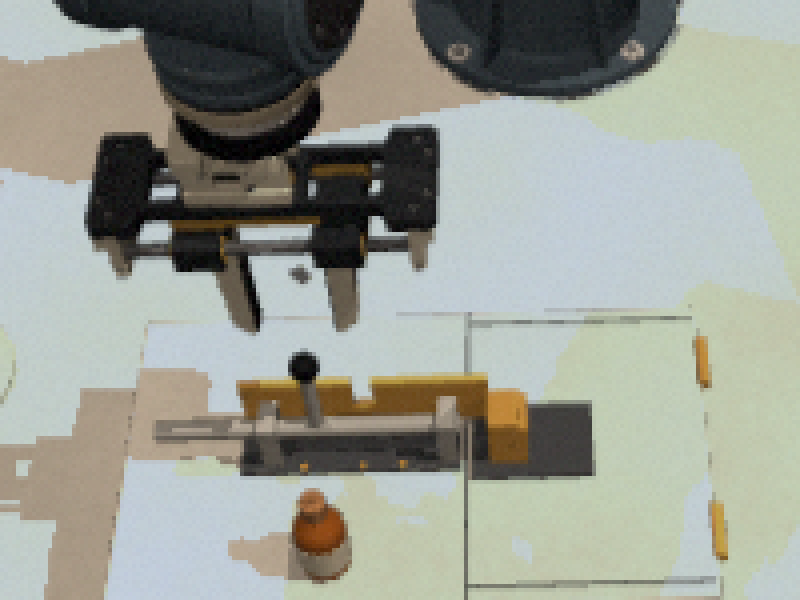

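The fingers hang at crop (250,328) and (345,328), bracketing the knob at (304,367). I'll lower onto it and pinch.

Emit:
{"method": "arm_command", "body": {"rows": [[[0,-0.02,0.08,0,0,0,0],[0,0,0.1,0,0,0,0],[0,0,0.1,0,0,0,0],[0,0,0.1,0,0,0,0],[0,0,0.067,0,0,0,0],[0,0,0,0,0,0,-0.3],[0,0,0,0,0,0,-0.5],[0,0,0,0,0,0,-0.7],[0,0,0,0,0,0,-0.8],[0,0,0,0,0,0,-0.9],[0,0,0,0,0,0,-1],[0,0,0,0,0,0,-1]]]}}

```text
time_s: 3.95
tool_pos: [572.9, -146.3, 360.6]
orientation: [[-1.0, -0.023, 0.001], [-0.023, 1.0, -0.0], [-0.001, -0.0, -1.0]]
wrist_force: [-0.1, 1.1, 5.3]
width: 18.5
grip_force: 30.0
```

Emit:
{"method": "arm_command", "body": {"rows": [[[0,0.01,0,0,0,0,-1],[0,0.015,0,0,0,0,-1],[0,0.02,0,0,0,0,-1],[0,0.02,0,0,0,0,-1],[0,0.02,0,0,0,0,-1],[0,0.02,0,0,0,0,-1],[0,0.02,0,0,0,0,-1],[0,0.015,0,0,0,0,-1],[0,0.01,0,0,0,0,-1]]]}}

```text
time_s: 5.08
tool_pos: [572.3, -124.0, 360.6]
orientation: [[-1.0, -0.023, 0.001], [-0.023, 1.0, -0.001], [-0.001, -0.001, -1.0]]
wrist_force: [-0.4, -2.5, 5.3]
width: 18.3
grip_force: 30.0
```

Emit:
{"method": "arm_command", "body": {"rows": [[[0,0.01,0,0,0,0,-1],[0,0.01,0,0,0,0,-1],[0,0.01,0,0,0,0,-1],[0,0.01,0,0,0,0,-1],[0,0.007,0,0,0,0,-1],[0,0.007,0,0,0,0,-1]]]}}

```text
time_s: 5.82
tool_pos: [572.1, -116.0, 360.6]
orientation: [[-1.0, -0.023, 0.001], [-0.023, 1.0, -0.001], [-0.001, -0.001, -1.0]]
wrist_force: [-1.6, -2.8, 5.7]
width: 18.2
grip_force: 30.0
```

Emit:
{"method": "arm_command", "body": {"rows": [[[0,0.005,0,0,0,0,-1],[0,0.005,0,0,0,0,-1],[0,0.005,0,0,0,0,-1]]]}}

```text
time_s: 6.2
tool_pos: [572.1, -113.7, 360.6]
orientation: [[-1.0, -0.023, 0.001], [-0.023, 1.0, -0.001], [-0.001, -0.001, -1.0]]
wrist_force: [-0.9, -2.3, 5.4]
width: 18.6
grip_force: 30.0
```

Emit:
{"method": "arm_command", "body": {"rows": [[[0,0.005,0,0,0,0,-1],[0,0.005,0,0,0,0,-1]]]}}

```text
time_s: 6.45
tool_pos: [572.0, -112.2, 360.6]
orientation: [[-1.0, -0.023, 0.001], [-0.023, 1.0, -0.001], [-0.001, -0.001, -1.0]]
wrist_force: [-1.1, -1.3, 5.5]
width: 18.4
grip_force: 30.0
```

Emit:
{"method": "arm_command", "body": {"rows": [[[0,0.004,0,0,0,0,-1],[0,0.004,0,0,0,0,-1]]]}}

```text
time_s: 6.7
tool_pos: [572.0, -111.0, 360.6]
orientation: [[-1.0, -0.023, 0.001], [-0.023, 1.0, -0.001], [-0.001, -0.001, -1.0]]
wrist_force: [-0.5, -1.1, 6.0]
width: 18.3
grip_force: 30.0
```

Emit:
{"method": "arm_command", "body": {"rows": [[[0,0.004,0,0,0,0,-1],[0,0.004,0,0,0,0,-1]]]}}

```text
time_s: 6.95
tool_pos: [572.0, -109.8, 360.6]
orientation: [[-1.0, -0.023, 0.001], [-0.023, 1.0, -0.001], [-0.001, -0.001, -1.0]]
wrist_force: [-1.2, -2.4, 6.3]
width: 18.3
grip_force: 30.0
```

Emit:
{"method": "arm_command", "body": {"rows": [[[0,0.004,0,0,0,0,-1],[0,0.004,0,0,0,0,-1]]]}}

```text
time_s: 7.2
tool_pos: [572.0, -108.6, 360.6]
orientation: [[-1.0, -0.023, 0.001], [-0.023, 1.0, -0.001], [-0.001, -0.001, -1.0]]
wrist_force: [-0.8, -2.6, 5.7]
width: 18.4
grip_force: 30.0
```

Emit:
{"method": "arm_command", "body": {"rows": [[[0,0.004,0,0,0,0,-1],[0,0.004,0,0,0,0,-1]]]}}

```text
time_s: 7.45
tool_pos: [571.9, -107.4, 360.6]
orientation: [[-1.0, -0.023, 0.001], [-0.023, 1.0, -0.001], [-0.001, -0.001, -1.0]]
wrist_force: [-0.8, -1.6, 5.0]
width: 18.2
grip_force: 30.0
```

Emit:
{"method": "arm_command", "body": {"rows": [[[0,0.004,0,0,0,0,-1],[0,0.004,0,0,0,0,-1]]]}}

```text
time_s: 7.7
tool_pos: [571.9, -106.5, 360.6]
orientation: [[-1.0, -0.023, 0.001], [-0.023, 1.0, -0.002], [-0.001, -0.002, -1.0]]
wrist_force: [-1.1, -7.2, 4.4]
width: 18.0
grip_force: 30.0
```

Emit:
{"method": "arm_command", "body": {"rows": [[[0,0.002,0,0,0,0,-1]]]}}

```text
time_s: 7.82
tool_pos: [571.9, -106.4, 360.6]
orientation: [[-1.0, -0.023, 0.001], [-0.023, 1.0, -0.002], [-0.001, -0.002, -1.0]]
wrist_force: [0.1, -8.2, 4.3]
width: 18.2
grip_force: 30.0
```

The nose meets the end plate at ball y of about -106.8. Backing off 10 mm puts it at about -116.8, which matches the notch position in the images.

Emit:
{"method": "arm_command", "body": {"rows": [[[0,-0.011,0,0,0,0,-1],[0,-0.02,0,0,0,0,-1],[0,-0.02,0,0,0,0,-1],[0,-0.015,0,0,0,0,-1],[0,-0.004,0,0,0,0,-1],[0,0,0,0,0,0,-1]]]}}

```text
time_s: 8.57
tool_pos: [572.2, -116.1, 360.6]
orientation: [[-1.0, -0.023, 0.001], [-0.023, 1.0, 0.0], [-0.001, 0.0, -1.0]]
wrist_force: [-1.0, 0.8, 6.4]
width: 18.0
grip_force: 30.0
```

```bash
python3 - <<'E'
from h import *
o=bot.get_obs();print(o["tool_pos"],(o["tool_pos"]+167*o["orientation"][:,2]),o["wrist_force"])
for n in("scene","top"):cv2.imwrite(f"pics/{n}2.png",bot.read_camera(n)[:,:,::-1])
s=cv2.imread("pics/scene2.png")[160:250,180:300]
cv2.imwrite("pics/c4.png",cv2.resize(cv2.convertScaleAbs(s,alpha=1.6),None,fx=6,fy=6,interpolation=3))
E
```

```text
[ 572.1650099  -116.05625029  360.57696801] [ 572.27137315 -116.02593751  193.57700463] [-1.04376807  0.8092183   6.44361481]
```

View pics/c4.png

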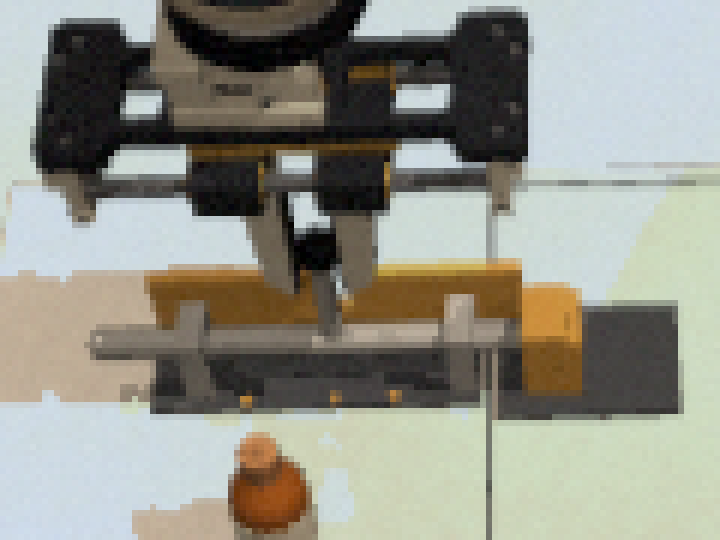

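The rod at crop (325,300) stands at the notch (331–345,295), allowing for parallax. I'll swing to just before the rail first.

Emit:
{"method": "arm_command", "body": {"rows": [[[0.032,-0.004,0.004,0,0,0,-1],[0.032,0,0.004,0,0,0,-1],[0.031,0,0.009,0,0,0,-1],[0.031,0,0.009,0,0,0,-1],[0.03,0,0.014,0,0,0,-1],[0.03,0,0.014,0,0,0,-1]]]}}

```text
time_s: 9.43
tool_pos: [544.2, -117.3, 352.5]
orientation: [[-1.0, -0.023, 0.001], [-0.023, 1.0, -0.0], [-0.001, -0.0, -1.0]]
wrist_force: [0.9, 1.3, 5.0]
width: 17.7
grip_force: 30.0
```

Emit:
{"method": "arm_command", "body": {"rows": [[[0.018,0,0.011,0,0,0,-1],[0.018,0,0.011,0,0,0,-1],[0,0,0,0,0,0,-1]]]}}

```text
time_s: 9.8
tool_pos: [538.5, -117.5, 348.8]
orientation: [[-1.0, -0.023, -0.001], [-0.023, 1.0, -0.0], [0.001, 0.0, -1.0]]
wrist_force: [-1.8, 0.3, 4.3]
width: 18.6
grip_force: 30.0
```

Emit:
{"method": "arm_command", "body": {"rows": [[[0.012,0,0.009,0,0,0,-1],[0.011,0,0.0085,0,0,0,-1],[0.011,0,0.0085,0,0,0,-1]]]}}

```text
time_s: 10.18
tool_pos: [533.5, -117.6, 345.2]
orientation: [[-1.0, -0.023, -0.0], [-0.023, 1.0, -0.0], [0.0, 0.0, -1.0]]
wrist_force: [-6.2, -2.4, 8.1]
width: 17.7
grip_force: 30.0
```

Emit:
{"method": "arm_command", "body": {"rows": [[[0.008,0,0.007,0,0,0,-1]]]}}

```text
time_s: 10.3
tool_pos: [532.0, -117.7, 344.1]
orientation: [[-1.0, -0.023, -0.002], [-0.023, 1.0, -0.0], [0.002, 0.0, -1.0]]
wrist_force: [-9.2, 0.2, 12.7]
width: 14.0
grip_force: 29.6
```

The grip width fell to 14 mm, so the pads may be slipping on the ball. I'll check with a picture.

```bash
python3 - <<'E'
from h import *
for n in("scene","top"):cv2.imwrite(f"pics/{n}3.png",bot.read_camera(n)[:,:,::-1])
f=lambda s:cv2.resize(cv2.convertScaleAbs(s,alpha=1.7),None,fx=6.5,fy=6.5,interpolation=3)
s=cv2.imread("pics/scene3.png")[165:255,195:255];t=cv2.imread("pics/top3.png")[180:270,290:350]
cv2.imwrite("pics/c5.png",np.hstack([f(s),f(t)]))
o=bot.get_obs();print(o["tool_pos"],o["wrist_force"],o["ft_torque"],o["width"])
E
```

```text
[ 532.03464234 -117.67251757  343.70964325] [-0.97675733 -0.42970475  0.67887873] [ 0.04962003  0.19074408 -0.01326823] 3.6707247758356796
```

View pics/c5.png

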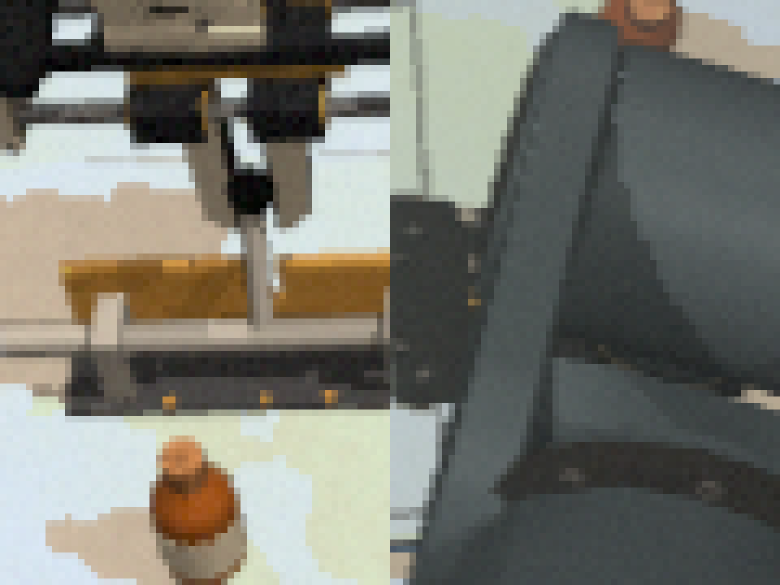

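The fingers slipped off past the ball. The ball is in front of them at scene px (233.3,194), and the notch's bright slit shows just right of the rod. I'll work out the ball's actual swing angle and the rod's offset in y.

```bash
python3 - <<'E'
from h import *
S=cv2.imread("pics/scene3.png")
b,n=blob(S,(228,190,239,201),lambda c:c.max(2)<32);print("ball px",b,n)
o,d=ray("scene",b)
ts=np.linspace(500,1400,9001);P=o+ts[:,None]*d
r=np.hypot(P[:,0]-575.5,P[:,2]-130)
for i in np.where(np.diff(np.sign(r-65)))[0]:print(P[i],np.degrees(np.arctan2(575.5-P[i,0],P[i,2]-130))/57.3)
print("rmin",r.min(),P[r.argmin()])
# initial ball check
S0=cv2.imread("pics/scene0.png");b,n=blob(S0,(212,194,230,208),lambda c:c.max(2)<32);o,d=ray("scene",b);P=o+ts[:,None]*d
r=np.hypot(P[:,0]-576.1,P[:,2]-130)
for i in np.where(np.diff(np.sign(r-65)))[0]:print("init",P[i],np.arctan2(576.1-P[i,0],P[i,2]-130))
# rod / notch in row profile near rail top
for name in("scene0","scene2","scene3"):
    I=cv2.imread(f"pics/{name}.png")
    for row in(205,206,207,208,210):print(name,row,[tuple(x) for x in I[row,229:241].tolist()] if row in(207,) else "")
E
```

```text
ball px [232.69767442 193.90697674] 43
[ 545.59560571 -116.41261975  187.71350931] 0.47802864760776437
[ 512.37617408 -123.98240919  145.43280864] 1.3309172103169546
rmin 59.17058981937787 [ 528.9553011  -120.20448481  166.53422647]
init [ 576.49606071 -144.01748847  195.04498084] -0.006088952764659545
init [ 513.7224391  -161.95761782  111.79076661] 1.8548235348614603
scene0 205 
scene0 206 
scene0 207 [(19, 46, 66), (17, 44, 66), (17, 44, 67), (22, 48, 68), (119, 119, 112), (122, 122, 115), (123, 123, 116), (122, 123, 116), (96, 103, 104), (33, 53, 73), (18, 46, 68), (20, 47, 69)]
scene0 208 
scene0 210 
scene2 205 
scene2 206 
scene2 207 [(14, 17, 20), (11, 33, 47), (14, 42, 62), (39, 46, 52), (43, 48, 53), (39, 44, 46), (35, 39, 40), (126, 126, 119), (48, 51, 52), (50, 58, 65), (50, 60, 67), (50, 58, 65)]
scene2 208 
scene2 210 
scene3 205 
scene3 206 
scene3 207 [(20, 47, 67), (16, 43, 65), (21, 51, 74), (22, 44, 63), (50, 56, 62), (73, 82, 87), (78, 86, 93), (95, 99, 97), (100, 107, 108), (37, 59, 78), (22, 52, 74), (22, 51, 75)]
scene3 208 
scene3 210
```

The handle sits at about 0.45 rad: the off-centre pinch let the ball slip, and it isn't jammed on the rail. I'll open, re-centre on the ball and pinch again.

Emit:
{"method": "arm_command", "body": {"rows": [[[0,0,0,0,0,0,0],[0,0,0,0,0,0,0],[0,0,0,0,0,0,0],[0,0,-0.04,0,0,0,0],[-0.027,0,-0.04,0,0,0,0],[-0.04,0,0,0,0,0,0],[-0.04,0,0,0,0,0,0],[0,0,0,0,0,0,0]]]}}

```text
time_s: 11.4
tool_pos: [548.9, -117.2, 355.6]
orientation: [[-1.0, -0.023, -0.0], [-0.023, 1.0, 0.0], [0.0, 0.0, -1.0]]
wrist_force: [0.1, -0.3, 0.5]
width: 46.8
grip_force: 0.0
```

```bash
python3 - <<'E'
from h import *
cv2.imwrite("pics/scene4.png",bot.read_camera("scene")[:,:,::-1])
I=cv2.imread("pics/scene4.png")
b,n=blob(I,(228,188,239,201),lambda c:c.max(2)<32);print("ball px",b,n)
cv2.imwrite("pics/c6.png",cv2.resize(cv2.convertScaleAbs(I[165:225,195:275],alpha=1.7),None,fx=9,fy=9,interpolation=3))
o=bot.get_obs();print(o["tool_pos"],o["wrist_force"],o["width"])
E
```

```text
ball px [232.94285714 195.34285714] 35
[ 548.67872395 -117.22839748  355.568342  ] [-0.17069059 -0.16378436  0.84865044] 46.57972805250796
```

View pics/c6.png

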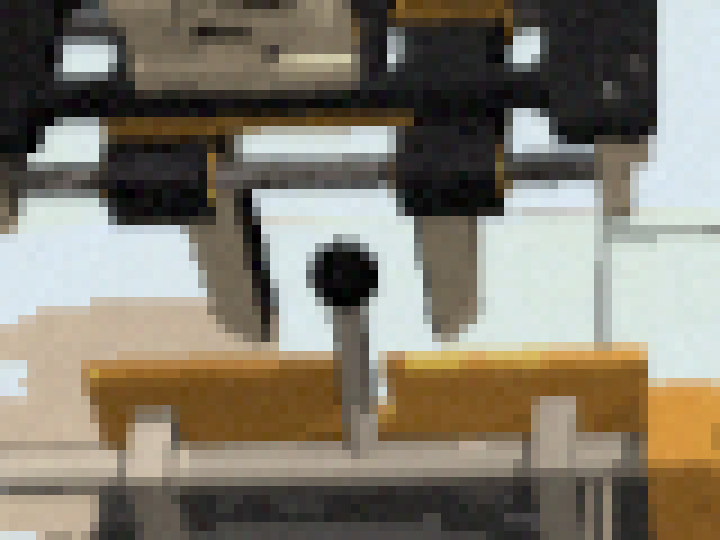

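The ball at crop (343,275) sits between the open fingers, whose tips are at (270,335) and (440,330). That is centred once perspective is allowed for. I'll do one quick ray check and then pinch.

```bash
python3 - <<'E'
from h import *
ts=np.linspace(500,1400,9001)
for b in((232.94,195.34),):
  o,d=ray("scene",b);P=o+ts[:,None]*d
  for ax in(574.,575.5,577.):
    r=np.hypot(P[:,0]-ax,P[:,2]-130)
    for i in np.where(np.diff(np.sign(r-65)))[0]:print(ax,P[i],np.arctan2(ax-P[i,0],P[i,2]-130))
# where would the tip centre and grasp point project?
m=bot.camera_model("scene");T=np.linalg.inv(m["world_from_camera"])
for p in([548.7,-117.2,188.6],[548.7,-117.2,169.6]):
  c=T@np.r_[p,1];print(m["cx"]+m["fx"]*c[0]/-c[2],m["cy"]-m["fy"]*c[1]/-c[2])
E
```

```text
574.0 [ 553.40284276 -114.71652745  191.6871628 ] 0.3222577487250813
574.0 [ 509.2517551  -124.78323445  135.06920744] 1.4926646621784856
575.5 [ 552.79386224 -114.85537858  190.90622548] 0.35684478928563734
575.5 [ 510.95690056 -124.39445128  137.25583193] 1.4588479459275676
577.0 [ 552.18488173 -114.99422971  190.12528817] 0.3914265486217705
577.0 [ 512.72294406 -123.991783    139.52055014] 1.423748063347098
232.26112292301454 194.64312023328796
233.1247114377473 199.10526101670735
```

Emit:
{"method": "arm_command", "body": {"rows": [[[-0.023,0,-0.01,0,0,0,0],[0,0,0,0,0,0,-0.4],[0,0,0,0,0,0,-0.6],[0,0,0,0,0,0,-0.7],[0,0,0,0,0,0,-0.8],[0,0,0,0,0,0,-1],[0,0,0,0,0,0,-1]]]}}

```text
time_s: 12.32
tool_pos: [551.9, -117.2, 357.3]
orientation: [[-1.0, -0.023, -0.0], [-0.023, 1.0, 0.0], [0.0, 0.0, -1.0]]
wrist_force: [-0.6, -0.4, 0.6]
width: 18.2
grip_force: 30.0
```

Emit:
{"method": "arm_command", "body": {"rows": [[[0.025,0,0.01,0,0,0,-1],[0.024,0,0.012,0,0,0,-1],[0.018,0,0.011,0,0,0,-1],[0.018,0,0.011,0,0,0,-1]]]}}

```text
time_s: 12.82
tool_pos: [539.1, -117.5, 350.8]
orientation: [[-1.0, -0.023, 0.0], [-0.023, 1.0, -0.0], [-0.0, -0.0, -1.0]]
wrist_force: [1.2, 0.3, 2.9]
width: 18.4
grip_force: 30.0
```

Emit:
{"method": "arm_command", "body": {"rows": [[[0.012,0,0.009,0,0,0,-1],[0.011,0,0.0085,0,0,0,-1]]]}}

```text
time_s: 13.08
tool_pos: [535.6, -117.6, 348.2]
orientation: [[-1.0, -0.023, -0.0], [-0.023, 1.0, -0.0], [0.0, -0.0, -1.0]]
wrist_force: [-0.2, -0.6, 5.6]
width: 18.6
grip_force: 30.0
```

Emit:
{"method": "arm_command", "body": {"rows": [[[0.01,0,0.008,0,0,0,-1]]]}}

```text
time_s: 13.2
tool_pos: [534.2, -117.6, 346.9]
orientation: [[-1.0, -0.023, -0.0], [-0.023, 1.0, -0.0], [0.0, -0.0, -1.0]]
wrist_force: [-1.0, -1.2, 4.5]
width: 18.5
grip_force: 30.0
```

Emit:
{"method": "arm_command", "body": {"rows": [[[0.008,0,0.007,0,0,0,-1]]]}}

```text
time_s: 13.32
tool_pos: [533.0, -117.7, 345.8]
orientation: [[-1.0, -0.023, -0.0], [-0.023, 1.0, -0.0], [0.0, -0.0, -1.0]]
wrist_force: [-1.1, -0.6, 4.9]
width: 18.4
grip_force: 30.0
```

Emit:
{"method": "arm_command", "body": {"rows": [[[0.009,0,0.008,0,0,0,-1],[0.009,0,0.008,0,0,0,-1]]]}}

```text
time_s: 13.58
tool_pos: [530.3, -117.7, 343.4]
orientation: [[-1.0, -0.023, -0.0], [-0.023, 1.0, -0.0], [0.0, -0.0, -1.0]]
wrist_force: [-1.1, -0.8, 4.7]
width: 18.5
grip_force: 30.0
```

Emit:
{"method": "arm_command", "body": {"rows": [[[0.01,0,0.01,0,0,0,-1],[0.009,0,0.01,0,0,0,-1]]]}}

```text
time_s: 13.82
tool_pos: [527.4, -117.8, 340.4]
orientation: [[-1.0, -0.023, -0.0], [-0.023, 1.0, -0.0], [0.0, -0.0, -1.0]]
wrist_force: [-1.5, -1.7, 4.9]
width: 18.4
grip_force: 30.0
```

Emit:
{"method": "arm_command", "body": {"rows": [[[0.009,0,0.01,0,0,0,-1],[0.008,0,0.01,0,0,0,-1]]]}}

```text
time_s: 14.08
tool_pos: [524.8, -117.8, 337.3]
orientation: [[-1.0, -0.023, -0.0], [-0.023, 1.0, -0.0], [0.0, -0.0, -1.0]]
wrist_force: [-1.6, -1.6, 4.9]
width: 18.2
grip_force: 30.0
```

The handle is into the notch at about 0.9 rad with steady low forces. I'll continue along the arc.

Emit:
{"method": "arm_command", "body": {"rows": [[[0.013,0,0.017,0,0,0,-1],[0.012,0,0.018,0,0,0,-1],[0.011,0,0.0185,0,0,0,-1],[0.01,0,0.019,0,0,0,-1]]]}}

```text
time_s: 14.58
tool_pos: [517.7, -118.0, 326.3]
orientation: [[-1.0, -0.023, -0.001], [-0.023, 1.0, 0.0], [0.001, 0.0, -1.0]]
wrist_force: [-4.5, -1.7, 6.1]
width: 18.0
grip_force: 30.0
```

Emit:
{"method": "arm_command", "body": {"rows": [[[0.0095,0,0.0195,0,0,0,-1],[0.0085,0,0.02,0,0,0,-1]]]}}

```text
time_s: 14.82
tool_pos: [514.9, -118.1, 320.3]
orientation: [[-1.0, -0.023, -0.002], [-0.023, 1.0, 0.0], [0.002, 0.0, -1.0]]
wrist_force: [-4.5, -2.2, 4.8]
width: 18.7
grip_force: 30.0
```

Emit:
{"method": "arm_command", "body": {"rows": [[[0.009,0,0.02,0,0,0,-1],[0.008,0,0.0205,0,0,0,-1]]]}}

```text
time_s: 15.08
tool_pos: [512.5, -118.1, 314.2]
orientation: [[-1.0, -0.023, -0.001], [-0.023, 1.0, 0.0], [0.001, 0.0, -1.0]]
wrist_force: [-5.2, -1.9, 4.8]
width: 18.3
grip_force: 30.0
```

Emit:
{"method": "arm_command", "body": {"rows": [[[0.007,0,0.0205,0,0,0,-1],[0.005,0,0.021,0,0,0,-1]]]}}

```text
time_s: 15.32
tool_pos: [510.7, -118.2, 307.9]
orientation: [[-1.0, -0.023, -0.001], [-0.023, 1.0, 0.0], [0.001, 0.0, -1.0]]
wrist_force: [-5.2, -2.6, 5.5]
width: 18.8
grip_force: 30.0
```

Emit:
{"method": "arm_command", "body": {"rows": [[[0.004,0,0.021,0,0,0,-1],[0.002,0,0.02,0,0,0,-1],[0,0,0.01,0,0,0,-1]]]}}

```text
time_s: 15.7
tool_pos: [509.7, -118.1, 300.1]
orientation: [[-1.0, -0.023, -0.002], [-0.023, 1.0, 0.0], [0.002, 0.001, -1.0]]
wrist_force: [-5.8, -2.4, 3.4]
width: 18.9
grip_force: 30.0
```

Emit:
{"method": "arm_command", "body": {"rows": [[[0,0,0.007,0,0,0,-1]]]}}

```text
time_s: 15.82
tool_pos: [509.6, -118.1, 298.9]
orientation: [[-1.0, -0.023, -0.002], [-0.023, 1.0, 0.001], [0.002, 0.001, -1.0]]
wrist_force: [-6.0, -0.3, 1.4]
width: 17.8
grip_force: 30.0
```

Emit:
{"method": "arm_command", "body": {"rows": [[[0,0,0.005,0,0,0,-1],[0,0,0.003,0,0,0,-1]]]}}

```text
time_s: 16.08
tool_pos: [509.6, -118.0, 297.7]
orientation: [[-1.0, -0.023, -0.003], [-0.023, 1.0, 0.0], [0.003, 0.001, -1.0]]
wrist_force: [-6.8, -1.7, 1.5]
width: 18.1
grip_force: 30.0
```

Emit:
{"method": "arm_command", "body": {"rows": [[[0,0,0.005,0,0,0,-1],[0,0,0.004,0,0,0,-1]]]}}

```text
time_s: 16.32
tool_pos: [509.6, -118.0, 296.4]
orientation: [[-1.0, -0.023, -0.003], [-0.023, 1.0, 0.001], [0.003, 0.001, -1.0]]
wrist_force: [-5.7, -1.9, 2.7]
width: 18.1
grip_force: 30.0
```

Emit:
{"method": "arm_command", "body": {"rows": [[[0,0,0.005,0,0,0,-1],[0,0,0.004,0,0,0,-1]]]}}

```text
time_s: 16.58
tool_pos: [509.7, -118.0, 295.2]
orientation: [[-1.0, -0.023, -0.002], [-0.023, 1.0, 0.001], [0.002, 0.001, -1.0]]
wrist_force: [-5.2, -0.8, 3.7]
width: 18.8
grip_force: 30.0
```

Emit:
{"method": "arm_command", "body": {"rows": [[[0,0,0.004,0,0,0,-1],[0,0,0.004,0,0,0,-1]]]}}

```text
time_s: 16.82
tool_pos: [509.5, -118.0, 294.0]
orientation: [[-1.0, -0.023, -0.003], [-0.023, 1.0, 0.001], [0.003, 0.001, -1.0]]
wrist_force: [-9.1, -1.6, 3.2]
width: 18.1
grip_force: 30.0
```

I'll let go, rise straight up and look.

Emit:
{"method": "arm_command", "body": {"rows": [[[0,0,0,0,0,0,-0.4],[0,0,0,0,0,0,0],[0,0,0,0,0,0,0],[0,0,0,0,0,0,0],[0,0,-0.1,0,0,0,0],[0,0,-0.2,0,0,0,0],[0,0,-0.3,0,0,0,0],[0.2,0,-0.2,0,0,0,0],[0.2,0.2,0,0,0,0,0],[0,0.3,0,0,0,0,0],[0,0.3,0,0,0,0,0],[0,0,0,0,0,0,0]]]}}

```text
time_s: 18.32
tool_pos: [447.0, 2.3, 415.6]
orientation: [[-1.0, -0.026, 0.001], [-0.026, 1.0, 0.0], [-0.001, 0.0, -1.0]]
wrist_force: [0.2, -0.7, 0.9]
width: 46.6
grip_force: 0.0
```

```bash
python3 - <<'E'
from h import *
for n in("scene","top"):cv2.imwrite(f"pics/{n}5.png",bot.read_camera(n)[:,:,::-1])
f=lambda s:cv2.resize(cv2.convertScaleAbs(s,alpha=1.7),None,fx=5.5,fy=5.5,interpolation=3)
s=cv2.imread("pics/scene5.png")[175:275,185:255];t=cv2.imread("pics/top5.png")[185:285,290:360]
cv2.imwrite("pics/c7.png",np.hstack([f(s),f(t)]))
o=bot.get_obs();print(o["tool_pos"],o["wrist_force"],o["width"])
E
```

```text
[4.47386060e+02 3.94381122e-01 4.15288815e+02] [-0.08681621 -0.20767522  0.12564475] 46.961908282642185
```

View pics/c7.png

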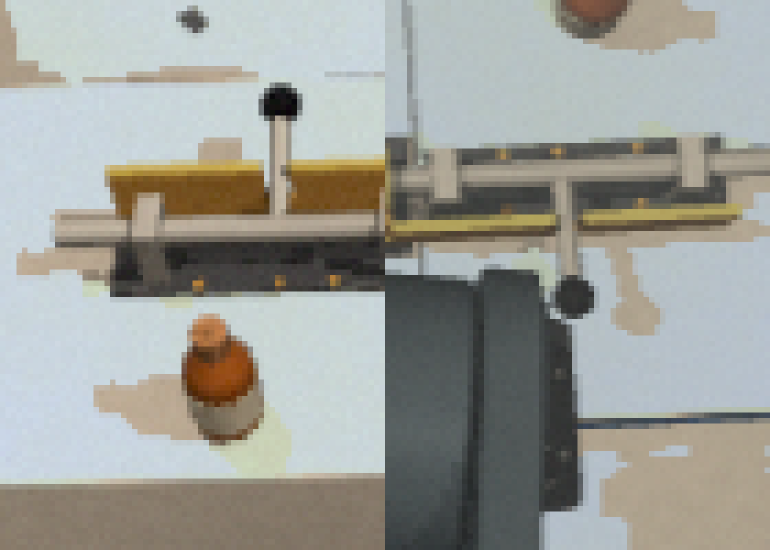

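The handle lies in the notch, with the knob at scene px of about (236,194) and top px of about (324.5,239). I'll measure its height.

```bash
python3 - <<'E'
from h import *
S=cv2.imread("pics/scene5.png");T=cv2.imread("pics/top5.png")
a,na=blob(S,(228,187,244,199),lambda c:c.max(2)<36)
b=(290+573.5/5.5-70-.4,185+297/5.5-.4)
print(a,na,b,tri(a,b))
o,d=ray("scene",a);ts=np.linspace(500,1400,9001);P=o+ts[:,None]*d
for ax in(574.,575.8,577.5):
    r=np.hypot(P[:,0]-ax,P[:,2]-130)
    print(ax,r.min(),P[r.argmin()],[(P[i],np.arctan2(ax-P[i,0],P[i,2]-130)) for i in np.where(np.diff(np.sign(r-65)))[0]])
E
```

```text
[235.44827586 193.24137931] 29 (323.8727272727273, 238.6) (array([ 511.87501273, -116.6893279 ,  147.67161113]), np.float64(0.8803803042560355))
574.0 59.71484229676438 [ 527.1108753  -112.95621813  166.97664636] [(array([ 543.00414152, -109.52279028,  187.1366479 ]), np.float64(0.4970563710319877)), (array([ 511.21760909, -116.38964599,  146.81664482]), np.float64(1.3090838206620554))]
575.8 61.12840028578837 [ 527.78587889 -112.81039687  167.83286264] [(array([ 541.53140643, -109.84094575,  185.26853965]), np.float64(0.5550231597381454)), (array([ 514.16307927, -115.75333503,  150.55286132]), np.float64(1.2489403365735305))]
577.5 62.46342830391074 [ 528.46088247 -112.66457561  168.68907892] [(array([ 539.6291236 , -110.25189658,  182.85556649]), np.float64(0.6217124546363861)), (array([ 517.35400531, -115.06399817,  154.60042919]), np.float64(1.1825452694215288))]
```

The knob is still at z ≈ 148 (about 1.3 rad), so the pads slid on the ball and it isn't fully down. I'll press it down gently from above with closed fingers.

Emit:
{"method": "arm_command", "body": {"rows": [[[0,-0.267,0,0,0,0,-1],[-0.135,-0.267,0,0,0,0,-1],[-0.135,-0.266,0,0,0,0,-1],[-0.136,0,0,0,0,0,-1],[0,0,0.1,0,0,0,-1],[0,0,0.1,0,0,0,-1],[0,0,0.1,0,0,0,-1],[0,0,0.04,0,0,0,-1],[0,0,0,0,0,0,-1]]]}}

```text
time_s: 19.55
tool_pos: [510.9, -118.0, 363.3]
orientation: [[-1.0, -0.023, -0.001], [-0.023, 1.0, 0.0], [0.001, 0.0, -1.0]]
wrist_force: [0.0, -0.6, -0.0]
width: 0.5
grip_force: 0.0
```

Emit:
{"method": "arm_command", "body": {"rows": [[[0,0,0.02,0,0,0,-1],[0,0,0.02,0,0,0,-1],[0,0,0.02,0,0,0,-1],[0,0,0.02,0,0,0,-1],[0,0,0.02,0,0,0,-1]]]}}

```text
time_s: 20.18
tool_pos: [511.1, -118.1, 348.4]
orientation: [[-1.0, -0.023, -0.0], [-0.023, 1.0, -0.0], [0.0, -0.0, -1.0]]
wrist_force: [-0.5, -0.2, 0.2]
width: 0.7
grip_force: 0.0
```

Emit:
{"method": "arm_command", "body": {"rows": [[[0,0,0.01,0,0,0,-1],[0,0,0.01,0,0,0,-1],[0,0,0.01,0,0,0,-1],[0,0,0.01,0,0,0,-1]]]}}

```text
time_s: 20.68
tool_pos: [511.0, -118.1, 342.5]
orientation: [[-1.0, -0.023, -0.0], [-0.023, 1.0, -0.0], [0.0, -0.0, -1.0]]
wrist_force: [-0.7, 0.7, 1.1]
width: 0.4
grip_force: 0.5
```

Emit:
{"method": "arm_command", "body": {"rows": [[[0,0,0.01,0,0,0,-1],[0,0,0.01,0,0,0,-1]]]}}

```text
time_s: 20.92
tool_pos: [511.1, -118.1, 339.5]
orientation: [[-1.0, -0.023, -0.0], [-0.023, 1.0, -0.0], [0.0, -0.0, -1.0]]
wrist_force: [-1.1, 0.4, 0.8]
width: 0.2
grip_force: 0.4
```

Emit:
{"method": "arm_command", "body": {"rows": [[[0,0,0.01,0,0,0,-1],[0,0,0.01,0,0,0,-1],[0,0,0.01,0,0,0,-1]]]}}

```text
time_s: 21.3
tool_pos: [511.1, -118.1, 335.0]
orientation: [[-1.0, -0.023, 0.0], [-0.023, 1.0, -0.0], [-0.0, -0.0, -1.0]]
wrist_force: [-0.8, -0.1, 0.5]
width: 0.2
grip_force: 0.4
```

Emit:
{"method": "arm_command", "body": {"rows": [[[0,0,0.01,0,0,0,-1],[0,0,0.01,0,0,0,-1]]]}}

```text
time_s: 21.55
tool_pos: [511.1, -118.1, 332.0]
orientation: [[-1.0, -0.023, 0.0], [-0.023, 1.0, 0.0], [-0.0, 0.0, -1.0]]
wrist_force: [-1.1, -0.1, 1.5]
width: 0.4
grip_force: 0.4
```

Emit:
{"method": "arm_command", "body": {"rows": [[[0,0,0.007,0,0,0,-1],[0,0,0.005,0,0,0,-1]]]}}

```text
time_s: 21.8
tool_pos: [511.0, -118.2, 330.2]
orientation: [[-1.0, -0.023, -0.0], [-0.023, 1.0, -0.0], [0.0, -0.0, -1.0]]
wrist_force: [-1.4, 0.7, 0.5]
width: 0.4
grip_force: 0.4
```

Emit:
{"method": "arm_command", "body": {"rows": [[[0,0,0.005,0,0,0,-1],[0,0,0.005,0,0,0,-1]]]}}

```text
time_s: 22.05
tool_pos: [511.1, -118.1, 328.7]
orientation: [[-1.0, -0.023, 0.0], [-0.023, 1.0, -0.0], [-0.0, -0.0, -1.0]]
wrist_force: [-0.5, -0.5, 0.1]
width: 0.5
grip_force: 0.3
```

Emit:
{"method": "arm_command", "body": {"rows": [[[0,0,0.004,0,0,0,-1]]]}}

```text
time_s: 22.18
tool_pos: [511.0, -118.2, 328.1]
orientation: [[-1.0, -0.023, -0.0], [-0.023, 1.0, 0.0], [0.0, 0.0, -1.0]]
wrist_force: [-1.1, 1.6, 0.2]
width: 0.5
grip_force: 0.3
```

Emit:
{"method": "arm_command", "body": {"rows": [[[0,0,0.003,0,0,0,-1]]]}}

```text
time_s: 22.3
tool_pos: [511.1, -118.1, 327.7]
orientation: [[-1.0, -0.023, -0.0], [-0.023, 1.0, 0.0], [0.0, 0.0, -1.0]]
wrist_force: [0.0, -0.2, 0.6]
width: 0.9
grip_force: 0.3
```

Emit:
{"method": "arm_command", "body": {"rows": [[[0,0,0.004,0,0,0,-1]]]}}

```text
time_s: 22.42
tool_pos: [511.1, -118.2, 327.2]
orientation: [[-1.0, -0.023, 0.0], [-0.023, 1.0, -0.0], [-0.0, -0.0, -1.0]]
wrist_force: [-2.1, 0.4, 4.7]
width: 0.8
grip_force: 2.2
```

Emit:
{"method": "arm_command", "body": {"rows": [[[0,0,0.003,0,0,0,-1]]]}}

```text
time_s: 22.55
tool_pos: [511.1, -118.1, 327.0]
orientation: [[-1.0, -0.023, 0.0], [-0.023, 1.0, -0.0], [-0.0, -0.0, -1.0]]
wrist_force: [-2.9, 0.8, 6.8]
width: 0.1
grip_force: 3.6
```

It stops firmly with the tips at z = 141, which is level. I'll retreat and check.

Emit:
{"method": "arm_command", "body": {"rows": [[[0,0,-0.05,0,0,0,-1],[0,0,-0.2,0,0,0,-1],[0,0,-0.3,0,0,0,-1],[0.2,0.1,-0.1,0,0,0,-1],[0.2,0.3,0,0,0,0,-1],[0,0.4,0,0,0,0,-1],[0,0.4,0,0,0,0,-1],[0,0.3,0,0,0,0,-1],[0,0,0,0,0,0,-1],[0,0,0,0,0,0,-1]]]}}

```text
time_s: 23.8
tool_pos: [445.9, 105.1, 424.3]
orientation: [[-1.0, -0.024, 0.0], [-0.024, 1.0, -0.0], [-0.0, -0.0, -1.0]]
wrist_force: [-0.4, -0.1, 0.2]
width: 0.4
grip_force: 0.0
```

```bash
python3 - <<'E'
from h import *
for n in("scene","top"):cv2.imwrite(f"pics/{n}6.png",bot.read_camera(n)[:,:,::-1])
f=lambda s:cv2.resize(cv2.convertScaleAbs(s,alpha=1.7),None,fx=5.5,fy=5.5,interpolation=3)
S=cv2.imread("pics/scene6.png");T=cv2.imread("pics/top6.png")
cv2.imwrite("pics/c8.png",np.hstack([f(S[175:275,185:255]),f(T[185:285,290:360])]))
a,na=blob(S,(228,187,244,202),lambda c:c.max(2)<36);b,nb=blob(T,(317,230,332,250),lambda c:c.max(2)<36)
print(a,na,b,nb,tri(a,b)); o=bot.get_obs();print(o["tool_pos"],o["wrist_force"])
E
```

```text
[236.56 196.12] 25 [323.48 239.88] 25 (array([ 509.78699897, -116.42623873,  132.22584639]), np.float64(2.69553262650246))
[445.98781947 104.47677184 424.24504072] [ 0.46923799 -0.97931542  0.12390993]
```

View pics/c8.png

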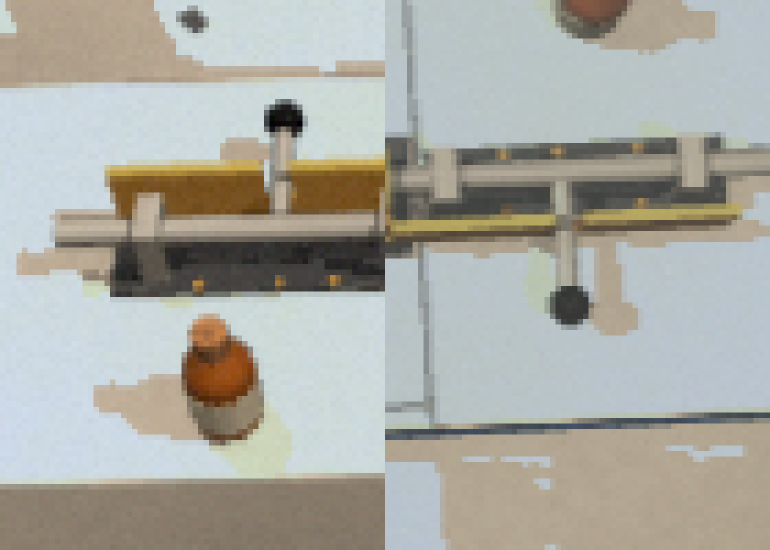

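The knob is now at z ≈ 132, level with the bolt's axis, and the rod is in the notch. The vial hasn't moved and the arm is clear.

```bash
python3 -c "
from workcell import bot
print(bot.finish_job())"
```

```text
the job is handed in; nothing more can be done
None
```

The chest is locked: the bolt is in the keeper, the handle is fully down in the notch and released, and the job was handed in at about 24 s with the arm clear; the handle slipped from the fingers twice on the way down, so I finished with a gentle push from above, and wrist readings never went above about 16 N.

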